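Load the ink shaker, set its timer and start it

TASK

Get the ink shaker going: stand every ink bottle upright on the floor of the shaker tray, inside its lip, with each bottle's cap pressed fully home. Then roll the two thumbwheels of the timer on the control box so that it shows 25 minutes (tens 2, units 5), and last of all push the run lever away from you past its stiff click into the run notch, so that it stays there. Leave the seal stone standing where it is.

Things in the scene. Friction and masses are not known exactly. Their poses are not given: they have to be found in the camera images.
- shaker: The low shaker tray, bolted to the table: a grey plate 142 mm (its x) by 292 mm (its y) with a black rubber floor and a thin steel lip all round. Origin at the middle of its underside, on the table. The floor is 12 mm above the origin, the lip's top 22 mm; the floor measures 130 by 280 mm inside the lip. Three bottles fit side by side along its y.
- ink1_mid (a point): A loose square ink bottle, 300 g (two or three are there; an absent one reads None): 60 by 60 mm, faces square to its x and y, dark glass with paper label, 58 mm tall to the shoulder, then a black neck of radius 14 mm and a round aluminium cap. This point lies on its axis 30 mm above its underside; z is up along the bottle.
- ink1_cap (a joint): That bottle's push-on cap (radius 21 mm, 27 mm tall), a slide: 0 = standing up, its flat top 102 mm above the bottle's underside and 17 mm of black neck showing; 0.012 m = pressed home, top at 90 mm, 5 mm of neck showing. A click detent between: about 9 N straight down, then it snaps home and stays. It cannot come off.
- ink2_mid (a point): A loose square ink bottle, 300 g (two or three are there; an absent one reads None): 60 by 60 mm, faces square to its x and y, dark glass with paper label, 58 mm tall to the shoulder, then a black neck of radius 14 mm and a round aluminium cap. This point lies on its axis 30 mm above its underside; z is up along the bottle.
- ink2_cap (a joint): That bottle's push-on cap (radius 21 mm, 27 mm tall), a slide: 0 = standing up, its flat top 102 mm above the bottle's underside and 17 mm of black neck showing; 0.012 m = pressed home, top at 90 mm, 5 mm of neck showing. A click detent between: about 9 N straight down, then it snaps home and stays. It cannot come off.
- ink3_mid (a point): A loose square ink bottle, 300 g (two or three are there; an absent one reads None): 60 by 60 mm, faces square to its x and y, dark glass with paper label, 58 mm tall to the shoulder, then a black neck of radius 14 mm and a round aluminium cap. This point lies on its axis 30 mm above its underside; z is up along the bottle.
- ink3_cap (a joint): That bottle's push-on cap (radius 21 mm, 27 mm tall), a slide: 0 = standing up, its flat top 102 mm above the bottle's underside and 17 mm of black neck showing; 0.012 m = pressed home, top at 90 mm, 5 mm of neck showing. A click detent between: about 9 N straight down, then it snaps home and stays. It cannot come off.
- console: The control box, bolted down: grey, 150 mm (its x) by 250 mm (its y) by 70 mm tall. Origin at the middle of its underside on the table; its -x face looks roughly towards the robot. From +y to -y (left to right, seen from the robot) its top carries the white tens wheel, the white units wheel and a steel lever with a black ball. Two-digit timer, minutes.
- tens_axle (a point): Centre of the timer's tens thumbwheel (87 mm to +y of the box's middle, 58 mm above the table); axle along the box's y. A white drum, radius 34 mm, 46 mm wide, with 8 straight ridges (5 mm thick, out to radius 50 mm) between 8 facets with 0 to 7 black dots. The facet facing straight up, beside the brass pointer, is the digit set; the ridges beside it stand 22.5 degrees off straight up.
- tens (a joint): Angle of the tens wheel, rad: its digit times 0.7854 (one click each). Pushing the wheel's top along the box's +x (away from the robot) raises the digit by one per 45 degrees; towards -x lowers it. About 3 N at a ridge takes it over a click; past half-way it snaps on to the next. It stops just beyond 0 and 7 and does not go round.
- units_axle (a point): Centre of the timer's units thumbwheel (25 mm to +y of the box's middle, 58 mm above the table); axle along the box's y. A white drum, radius 34 mm, 46 mm wide, with 8 straight ridges (5 mm thick, out to radius 50 mm) between 8 facets with 0 to 7 black dots. The facet facing straight up, beside the brass pointer, is the digit set; the ridges beside it stand 22.5 degrees off straight up.
- units (a joint): Angle of the units wheel, rad: its digit times 0.7854 (one click each). Pushing the wheel's top along the box's +x (away from the robot) raises the digit by one per 45 degrees; towards -x lowers it. About 3 N at a ridge takes it over a click; past half-way it snaps on to the next. It stops just beyond 0 and 7 and does not go round.
- lever_pivot (a point): Pivot of the run lever, 80 mm to the -y side of the box's middle and 55 mm above the table; the axis runs along the box's y. The lever is a steel rod of radius 6 mm with a black ball of radius 15 mm centred 115 mm from the pivot.
- lever (a joint): Lever angle, rad: at 0 it leans 0.5 rad to the box's -x (towards the robot), at 0.5 it is upright; pushed to +x it grows. It moves easily (2 N) and stays where left up to 0.54; a stiff click then resists up to 0.75 (about 8 N at 80 mm from the pivot), after which it drops into the run notch at 0.93 to 1.0 and stays. End stop at 1.0.
- seal_stone_mid (a point): The seal stone, a fragile pale square block 30 by 30 by 55 mm with a round knob on top (73 mm in all), 150 g, standing upright in front of the tray. This point is its centre, 28 mm above the table.
Mind the look-alikes: they are no part of the job. What is shaped like the part that bears ink3_mid but orange is not meant.

How it is judged:
By the outcome, as a careful person would: the job done as asked, in the order asked, and still so for the second after the job is handed in, with the robot touching nothing.
Of ink1, ink2, ink3 only 2 to 3 are there at a start; the rules pass over those that are not, and their reading is None.
At some moment in a run one of ink1, ink2, ink3 may be knocked a few centimetres aside while the robot is not near it.
It also fails if it takes over 210 s, if anything falls off the work surface, if the arm or the gripper's body presses on something with over 40 N, if the wrist force passes 120 N, or if a joint passes its speed limit or range.

ROBOT

A 6-joint arm with a two-finger parallel gripper is mounted at the origin on the work surface. World frame = base frame: x ahead of the robot, y to its left, z up, the work surface at z = 0. Lengths are in m, angles in rad, forces in N, time in s.
With the tool pointing down it reaches from about 0.35 to 0.925 m from the base axis. Payload 6.4 kg.
Tool frame: the origin (TCP) lies at the very end of the fingers, on their centre line; the grasp point (between the pads) lies 19 mm behind it; z points along the fingers, y is the line along which they close (so a half turn about z gives the same grasp; the last joint's range is limited). The gripper opens to 94 mm and grips with 3 to 60 N. Pads are 16 mm wide; open, the fingers measure 119 mm over their backs; the gripper's body (75 mm by 177 mm) begins 78 mm behind the grasp point.
Start: joints at [1, 0.245, 1.558, -0, 1.339, -0.174], TCP at [0.251, 0.6, 0.205] pointing down, gripper open.
Joint ranges: [-3.13, 3.13], [-1.02, 2.26], [0.13, 2.54], [-0.95, 4.09], [0.21, 2.88], [-2.74, 2.74]. Speed limits (rad/s): [2.57, 2.57, 3.14, 3.14, 3.14, 3.14].

INTERFACE

Orientations are given as a rotation vector (axis times angle).
In Python, from plant import robot, optics gives the robot as it stands.
- The arm moves only by the shell command python3 -m creep 'ROWS' [OPENING] [FORCE]. ROWS is JSON, a list of rows, each a list of 6 numbers: the shift along the tool's x, y, z each as a share of 20 cm, from -1 to 1, then the turn, a rotation vector about the tool's x, y, z each as a share of 2 rad, from -1 to 1. In form: [[dx, dy, dz, ax, ay, az], ...]. A call has 1 to 10 rows; each row is the pose to reach, as a shift and turn from the pose commanded when the call began, along the tool's axes at that moment; what a row does not reach only later rows make up. A row lasts 1/10 s, in which the tool goes at most 50 mm and 8.59 degrees, less where a joint would pass 70% of its speed; a pose out of reach is approached as far as the arm can. A call with a number of a shift or a turn outside -1 to 1 is refused whole. A call with a gripper value outside its range is refused whole. OPENING is the gripper command: -1 is fully open, 1 is shut, values between are in proportion, set as the call begins (- or left out, the last holds). The fingers move at their own pace and stop on an object; FORCE is the grip in N (left out, the last holds). Time passes only in rows, so rows that repeat a pose let the fingers close. It gives the time, the measured TCP pose, the force, the opening and the grip force at its end, in the units of the state.
- robot.state(): the state, without advancing time (a new reading comes with each control period).
- optics.grab_frame(name): name is "scene" or "top" or "wrist"; returns the picture (480x640x3 uint8, red, green, blue); there is no depth.
- optics.camera_info(name): a dict with "fov_y" (degrees; the focal length in pixels is half the picture's height over the tangent of half this angle, whatever the lens; pixels are square), "cx", "cy" (the principal point, pixels), "D" ([k1, k2, p1, p2, k3] as OpenCV has them; the pictures are not rectified), "R" (3x3) and "t" (3): a world point X has camera coordinates R X + t. Camera axes: x right, y down, z forward; pixel columns grow to the right and rows downward; lengths in m; the calibration is good to about 2 mm. A picture is of the moment at which its call begins: read the wrist's pose just before it. camera_info takes no time and is no camera call; for the wrist camera it gives the pose at the moment of the call.
- robot.hand_in(): hands the job in; it is judged then, once.
The state is a dict: "t": time; "q": joint angles; "qvel": joint speeds; "joint_torque": joint torques, N m; "eef_pos": TCP position; "ee_rot": TCP orientation; "contact_force": force on the tool from outside, world axes, zero at the start; "moment": the same for the moment, N m; "gripper_width": opening from 0.0 (shut) to 1.0 (fully open); "grasp_force": force on a finger pad.
Only numpy, scipy, OpenCV 4.12 (cv2) and the standard library are available. Lean on these libraries where they do the work, as an engineer would, in place of code of your own. Each camera call takes 0.05 s, during which the arm holds its last target. There are 200 camera calls.

## Working session

There is one attempt and no reset: what is moved stays moved. The work goes in short steps, Python scripts to look and compute and a shell command to move; the robot and the scene stay as the last step left them, time stands still between calls to the robot, and variables do not carry over. Pictures are saved under pics/ and viewed, at most 17 in all, crops included, and the job is handed in when it is done.

```bash
ls; mkdir -p pics
python3 - <<'E'
from plant import robot, optics
import cv2, numpy as np
s=robot.state(); print(s)
for n in("scene","top"):
    f=optics.grab_frame(n); cv2.imwrite(f"pics/{n}0.png",f[...,::-1]); c=optics.camera_info(n); print(n,{k:np.round(v,4).tolist() for k,v in c.items()})
E
```

```text
pics
{'t': 0.0, 'q': array([ 9.99891245e-01,  2.45781751e-01,  1.55895439e+00,  8.26717020e-06,
        1.33868744e+00, -1.74111360e-01]), 'qvel': array([-0.00039534,  0.00086985,  0.00026289, -0.00081615, -0.00260287,
        0.00040531]), 'joint_torque': array([-1.13024365e-03, -4.15831912e+01, -3.14606059e+01,  6.84787799e-02,
        3.32321157e-02, -1.45773151e-04]), 'eef_pos': array([0.25088616, 0.59900932, 0.20439808]), 'ee_rot': array([-6.19071191e-01, -3.07930424e+00,  2.67358948e-03]), 'contact_force': array([-0.79173391,  0.6658417 , -0.41851525]), 'moment': array([ 0.03487198,  0.07607452, -0.02821783]), 'grasp_force': 0.0, 'gripper_width': 0.9966005317150891}
scene {'fov_y': 44.3051, 'cx': 323.5625, 'cy': 242.7753, 'D': [-0.2014, 0.0, 0.0, 0.0, 0.0], 'R': [[-0.7015, 0.7127, 0.0027], [0.462, 0.4576, -0.7597], [-0.5426, -0.5316, -0.6503]], 't': [0.4, -0.156, 1.6792]}
top {'fov_y': 43.2934, 'cx': 317.9441, 'cy': 239.3144, 'D': [-0.0106, 0.0, 0.0, 0.0, 0.0], 'R': [[-0.0134, -0.9997, -0.0221], [-0.9843, 0.0171, -0.1755], [0.1758, 0.0194, -0.9842]], 't': [-0.0357, 0.5179, 1.0663]}
```

View pics/scene0.png

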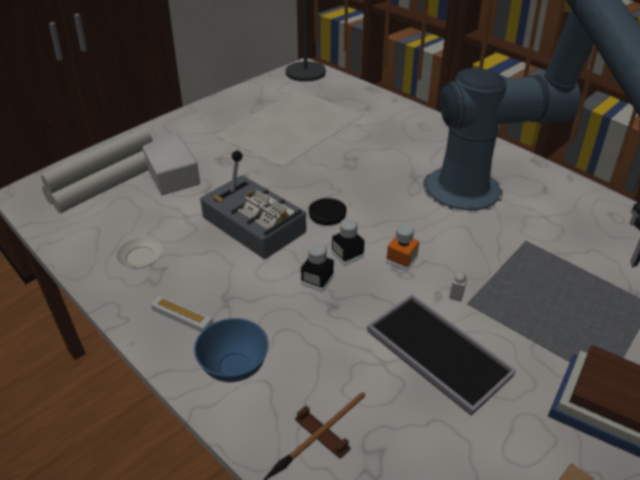

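View pics/top0.png

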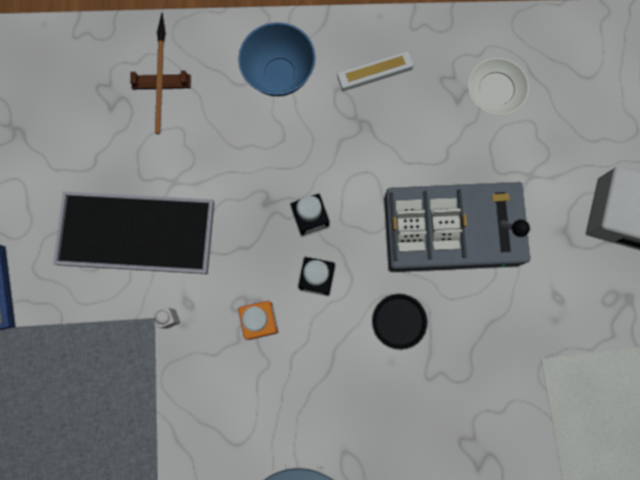

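The bottles wanted are A at top (310,214) and B at (317,275). Possible look-alikes are the orange bottle (257,320) and the black disc (400,321); neither is wanted. Tray is at top (135,232), stone (165,317), console (457,227), lever ball (521,228).

```bash
cat > h.py <<'E'
from plant import robot, optics
import cv2, numpy as np
from scipy.spatial.transform import Rotation as Ro
def cam(n):
    c=optics.camera_info(n); f=240/np.tan(np.radians(c["fov_y"])/2)
    K=np.array([[f,0,c["cx"]],[0,f,c["cy"]],[0,0,1.]]); return K,np.array(c["D"],float),np.array(c["R"]),np.array(c["t"])
def rays(c,px):
    K,D,R,t=c; u=cv2.undistortPoints(np.array(px,float).reshape(-1,1,2),K,D).reshape(-1,2)
    d=np.c_[u,np.ones(len(u))]@R; return -R.T@t, d/np.linalg.norm(d,axis=1)[:,None]
def plane(c,px,z):
    o,d=rays(c,px); return o+d*((z-o[2])/d[:,2])[:,None]
def tri(obs):  # [(cam,px),...] -> point, residual
    A=np.zeros((3,3));b=np.zeros(3);L=[]
    for c,p in obs:
        o,d=rays(c,[p]);P=np.eye(3)-np.outer(d[0],d[0]);A+=P;b+=P@o;L.append((P,o))
    x=np.linalg.solve(A,b);return x,max(np.linalg.norm(P@(x-o)) for P,o in L)
def proj(c,X):
    K,D,R,t=c; return cv2.projectPoints(np.array(X,float).reshape(-1,1,3),cv2.Rodrigues(R)[0],t,K,D)[0].reshape(-1,2)
def blobs(mask,box=None,amin=30):
    m=mask.astype(np.uint8)
    if box: k=np.zeros_like(m);x0,y0,x1,y1=box;k[y0:y1,x0:x1]=1;m=m*k
    return sorted([c for c in cv2.findContours(m,cv2.RETR_EXTERNAL,cv2.CHAIN_APPROX_NONE)[0] if cv2.contourArea(c)>amin],key=cv2.contourArea,reverse=True)
def go(p,yaw=None,s=None):
    """shares for moving TCP to p with tool down, closing axis y at world angle yaw"""
    s=s or robot.state(); R0=Ro.from_rotvec(s["ee_rot"]); d=R0.inv().apply(np.array(p)-s["eef_pos"])/0.2
    out=list(np.round(d,3))
    y=R0.as_matrix()[:,1]; cur=np.arctan2(y[1],y[0])
    if yaw is None: yaw=cur
    dy=(yaw-cur+np.pi/2)%np.pi-np.pi/2
    T=Ro.from_euler('z',dy)*R0; z=T.apply([0,0,1]); ax=np.cross(z,[0,0,-1]); T=Ro.from_rotvec(ax)*T
    print("go",out,np.round((R0.inv()*T).as_rotvec()/2,3),"curyaw",round(np.degrees(cur),1),"dyaw",round(np.degrees(dy),1))
E
python3 - <<'E'
from h import *
T=cam("top");S=cam("scene")
ft=cv2.imread("pics/top0.png");fs=cv2.imread("pics/scene0.png")
# caps
print(ft[208,310],ft[230,310],fs[252,317],ft[320,400],ft[232,135])
for n,c,box in(("A",T,(290,195,328,222)),("B",T,(300,258,336,286))):
    g=ft[...,2]; b=blobs((g>110)&(ft[...,0]>g+8),box); print(n,[(cv2.minEnclosingCircle(k),cv2.contourArea(k)) for k in b[:2]])
for n,box in(("A",(300,238,335,265)),("B",(335,217,362,238))):
    g=fs[...,2]; b=blobs((g>90)&(fs[...,0]>g+8),box); print(n,[(cv2.boundingRect(k),cv2.contourArea(k)) for k in b[:2]])
for n,p,q in(("A",(310,208),(317,246)),("B",(316,272),(348,225)),("tr",(62,193),(513,372)),("stone",(163,317),(460,277)),("ball",(521,228),(237,156))): print(n,tri([(T,p),(S,q)]))
# tray contour
d=ft.max(2)<50
k=blobs(d,(40,170,230,290))[0]; r=cv2.minAreaRect(k); print(r); P=plane(T,cv2.boxPoints(r),0.012); print(P.round(4),P.mean(0), [np.linalg.norm(P[i]-P[i-1]) for i in range(4)])
# console
hsv=cv2.cvtColor(ft,cv2.COLOR_BGR2HSV); print(ft[195,480],ft[260,480])
E
```

```text
[159 157 148] [63 66 64] [129 130 126] [33 30 29] [23 23 22]
A [(((308.8999938964844, 206.3000030517578), 11.229531288146973), 332.0)]
B [(((315.8559265136719, 271.33050537109375), 11.459442138671875), 362.0)]
A []
B []
A (array([ 0.56139447, -0.03104374,  0.1080658 ]), np.float64(0.000923263654511036))
B (array([ 0.44953076, -0.0397443 ,  0.09954458]), np.float64(0.0010987944508508872))
tr (array([0.58130993, 0.44719468, 0.10282537]), np.float64(0.03856019578452245))
stone (array([0.37694656, 0.2354352 , 0.06449375]), np.float64(0.0025920184179657824))
ball (array([ 0.50707937, -0.37516219,  0.16959692]), np.float64(0.0014247319175825777))
((133.03793334960938, 231.3551788330078), (144.9259490966797, 65.18144226074219), 3.3664605617523193)
[[0.4925 0.4513 0.012 ]
 [0.6202 0.4518 0.012 ]
 [0.5978 0.1689 0.012 ]
 [0.4718 0.1738 0.012 ]] [0.54555341 0.31145103 0.012     ] [np.float64(0.2782673357246584), np.float64(0.12763692674896582), np.float64(0.28374335288461683), np.float64(0.1261055203313919)]
[94 87 79] [97 90 83]
```

Run:
```python
import cv2
t=cv2.imread("pics/top0.png")[165:345,230:560]; s=cv2.imread("pics/scene0.png")[140:300,190:490]
import numpy as np
t=cv2.resize(t,(792,432),interpolation=cv2.INTER_CUBIC)
cv2.imwrite("pics/cropt.png",t)
```

```text
(no output)
```

View pics/cropt.png

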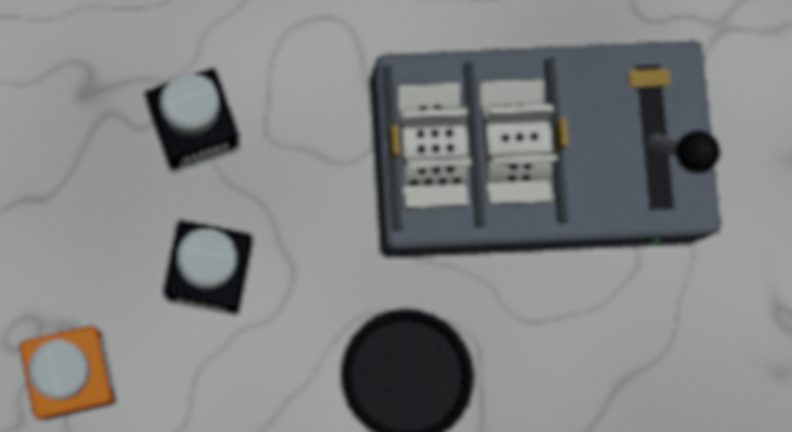

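A and B are dark glass with paper labels, and the orange one is the decoy. Tens shows 6 dots at crop (435,138) and units 3 at (520,137). So tens needs four clicks towards me and units two clicks away. Next I go over the bottles with the wrist camera.

Run:
```python
from h import *
go([0.47,-0.03,0.36],np.pi/2)
go([0.47,-0.03,0.36],0)
print(Ro.from_rotvec(robot.state()["ee_rot"]).as_matrix().round(3)); c=cam("wrist"); s=robot.state(); o=-c[2].T@c[3]; print(Ro.from_rotvec(s["ee_rot"]).inv().apply(o-s["eef_pos"]),(c[2]@Ro.from_rotvec(s["ee_rot"]).as_matrix()).round(2),c[0][0,0])
```

```text
go [np.float64(-2.226), np.float64(-2.479), np.float64(-0.774)] [-0.001 -0.    -0.198] curyaw 67.3 dyaw 22.7
go [np.float64(-2.226), np.float64(-2.479), np.float64(-0.774)] [-0.001  0.     0.587] curyaw 67.3 dyaw -67.3
[[-0.922  0.386 -0.001]
 [ 0.386  0.922 -0.001]
 [ 0.    -0.002 -1.   ]]
[ 0.08282845  0.00062633 -0.17970768] [[ 0.    1.   -0.  ]
 [-0.96  0.   -0.28]
 [-0.28  0.    0.96]] 348.5650308784844
```

```bash
python3 -m creep '[[-0.74,-0.83,-0.26,0,0,0],[-0.74,-0.83,-0.26,0,0,0],[-0.74,-0.83,-0.26,0,0,0],[-0.74,-0.83,-0.26,0,0,0],[-0.74,-0.83,-0.26,0,0,0],[-0.74,-0.83,-0.26,0,0,0]]' -1 
python3 -m creep '[[-0.74,-0.83,-0.26,0,0,0],[-0.74,-0.83,-0.26,0,0,0],[-0.74,-0.83,-0.26,0,0,0],[-0.74,-0.83,-0.26,0,0,0],[-0.74,-0.83,-0.26,0,0,0],[-0.74,-0.83,-0.26,0,0,0]]'
python3 -m creep '[[-0.74,-0.83,-0.26,0,0,-0.198],[-0.74,-0.83,-0.26,0,0,-0.198],[-0.74,-0.83,-0.26,0,0,-0.198],[-0.74,-0.83,-0.26,0,0,-0.198],[-0.74,-0.83,-0.26,0,0,-0.198],[-0.74,-0.83,-0.26,0,0,-0.198],[-0.74,-0.83,-0.26,0,0,-0.198],[-0.74,-0.83,-0.26,0,0,-0.198],[-0.74,-0.83,-0.26,0,0,-0.198]]'
python3 - <<'E'
from h import *
print(robot.state()["q"]); go([0.47,-0.03,0.36],np.pi/2)
f=optics.grab_frame("wrist")[...,::-1]; cv2.imwrite("pics/w1.png",f)
c=cam("wrist"); print([proj(c,[p]).round() for p in([.557,-.03,.102],[.45,-.04,.102])])
E
```

```text
t: 0.7
eef_pos: [0.3248, 0.3872, 0.2584]
ee_rot: [0.625, 3.077, 0.002]
contact_force: [-0.2, 0.2, 0.7]
gripper_width: 1.004
grasp_force: 0.0
t: 1.3
eef_pos: [0.3971, 0.1773, 0.3101]
ee_rot: [0.626, 3.077, 0.001]
contact_force: [0.3, 1.1, -0.0]
gripper_width: 1.001
grasp_force: 0.0
t: 2.2
eef_pos: [0.4679, -0.0296, 0.3608]
ee_rot: [0.003, -3.141, -0.001]
contact_force: [-0.2, -0.3, 0.4]
gripper_width: 1.001
grasp_force: 0.0
[-3.05807356e-01 -2.80185451e-01  1.79810799e+00  2.85091556e-04
  1.62469132e+00 -1.87860302e+00]
go [np.float64(-0.01), np.float64(-0.002), np.float64(0.004)] [ 0.    -0.     0.001] curyaw 90.1 dyaw -0.1
[array([[326., 268.]]), array([[318., 188.]])]
```

View pics/w1.png

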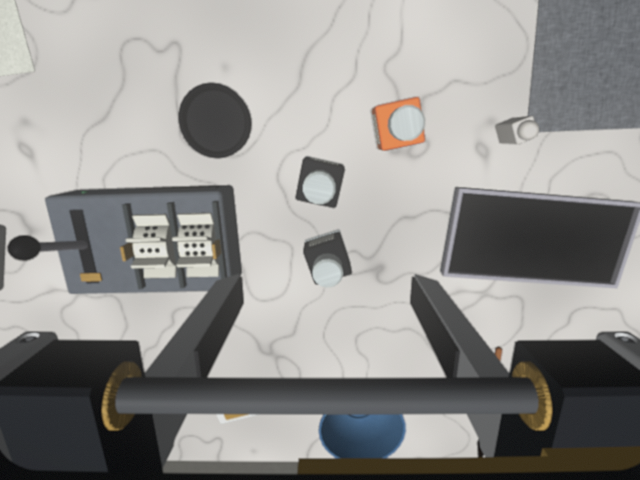

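The wrist view shows A's cap at (327,269), B's cap at (319,187), the decoy at (406,123), and the tray, stone and console.

```bash
cat >> h.py <<'E'
def bottle(f,c,box,zc=0.102):
    g=f.max(2).astype(int); sat=g-f.min(2)
    b=blobs((g<90),box,60); body=b[0]
    hull=cv2.convexHull(np.vstack([k for k in b if cv2.contourArea(k)>60]))
    r=cv2.minAreaRect(hull); q=plane(c,cv2.boxPoints(r),0.05); e=q[1]-q[0]; e2=q[2]-q[1]
    return r, np.degrees(np.arctan2(e[1],e[0]))%90, np.degrees(np.arctan2(e2[1],e2[0]))%90, np.linalg.norm(e),np.linalg.norm(e2), q.mean(0)
def cap(f,box,thr=110):
    b=blobs((f[...,0].astype(int)>f[...,2]+8)&(f[...,2]>thr),box)
    return cv2.minEnclosingCircle(b[0])
E
python3 - <<'E'
from h import *
T=cam("top");W=cam("wrist");ft=cv2.imread("pics/top0.png");w=cv2.imread("pics/w1.png")
print("wcap px",w[186,318])
for n,bt,bw in(("A",(288,190,332,240),(300,225,356,292)),("B",(296,254,338,298),(290,150,350,212))):
    print(n,"top",bottle(ft,T,bt)); print(n,"wr",bottle(w,W,bw))
    try:
        a=cap(ft,bt);b=cap(w,bw); print(a,b,tri([(T,a[0]),(W,b[0])]))
    except Exception as e: print(e)
# wrist: tray inner, console top
k=blobs(w.max(2)<70,(440,180,640,292))[0]; r=cv2.minAreaRect(k);P=plane(W,cv2.boxPoints(r),.012);print(P.round(3),P.mean(0))
# console top corners (manual pixel) triangulate
for p,q in(((388,189),(0,0)),):pass
E
```

```text
wcap px [208 209 201]
A top (((309.8261413574219, 214.09080505371094), (35.11252212524414, 31.784318923950195), 70.55996704101562), np.float64(18.912355823169847), np.float64(18.0961672570198), np.float64(0.05899253504083237), np.float64(0.0663574711594642), array([ 0.56417575, -0.02939052,  0.05      ]))
A wr (((326.6294860839844, 257.9584045410156), (43.01128387451172, 40.05319595336914), 72.18110656738281), np.float64(18.617928383697873), np.float64(17.899773969534184), np.float64(0.05911347481943764), np.float64(0.06745400678479387), array([ 0.5622586 , -0.02853027,  0.05      ]))
list index out of range
B top (((316.1538391113281, 275.7307434082031), (32.35915756225586, 33.92808532714844), 11.309932708740234), np.float64(78.25127988479797), np.float64(77.63622030709769), np.float64(0.06181639059412839), np.float64(0.05895675948811503), array([ 0.44968607, -0.03960376,  0.05      ]))
B wr (((319.4646911621094, 181.65882873535156), (41.54219055175781, 43.169166564941406), 12.52880573272705), np.float64(76.33488116435211), np.float64(77.83410891810215), np.float64(0.06018839501950765), np.float64(0.05721199849233632), array([ 0.44870279, -0.03889275,  0.05      ]))
list index out of range
[[0.597 0.172 0.012]
 [0.47  0.169 0.012]
 [0.49  0.452 0.012]
 [0.622 0.476 0.012]] [0.54484182 0.31722509 0.012     ]
```

Run:
```python
from h import *
T=cam("top");W=cam("wrist")
print(tri([(T,(308.9,206.3)),(W,(327,269))]),tri([(T,(315.9,271.3)),(W,(319,187))]))
go([0.5625,-0.029,0.17],np.radians(108.3))
```

```text
(array([ 0.57802756, -0.02796967,  0.05319116]), np.float64(6.215582606453843e-06)) (array([ 0.45792298, -0.0393969 ,  0.0405401 ]), np.float64(0.0009397187753628855))
go [np.float64(-0.473), np.float64(0.002), np.float64(0.955)] [ 0.    -0.    -0.159] curyaw 90.1 dyaw 18.2
```

```bash
python3 -m creep '[[-0.47,0,0.9,0,0,-0.159],[-0.47,0,0.9,0,0,-0.159],[-0.47,0,0.9,0,0,-0.159],[-0.47,0,0.9,0,0,-0.159],[-0.47,0,0.9,0,0,-0.159],[-0.47,0,0.9,0,0,-0.159],[-0.47,0,0.9,0,0,-0.159],[-0.47,0,0.9,0,0,-0.159]]'
python3 - <<'E'
from h import *
s=robot.state(); W=cam("wrist")
f=optics.grab_frame("wrist")[...,::-1]; S=optics.grab_frame("scene")[...,::-1]; cv2.imwrite("pics/w2.png",f);cv2.imwrite("pics/s2.png",S)
go([0.5625,-0.029,0.019],np.radians(108.3))
print(proj(W,[[.5625,-.029,.102],[.5625,-.029,.058],[.5625,-.029,0],[.449,-.039,0.102]]).round())
E
```

```text
t: 3.05
eef_pos: [0.5633, -0.0316, 0.1849]
ee_rot: [-0.496, 3.097, -0.004]
contact_force: [-0.2, 0.2, 1.1]
gripper_width: 1.002
grasp_force: 0.0
go [np.float64(0.001), np.float64(0.016), np.float64(0.826)] [-0.001  0.002 -0.001] curyaw 108.2 dyaw 0.1
[[330. 243.]
 [330. 229.]
 [329. 214.]
 [367.  92.]]
```

View pics/w2.png

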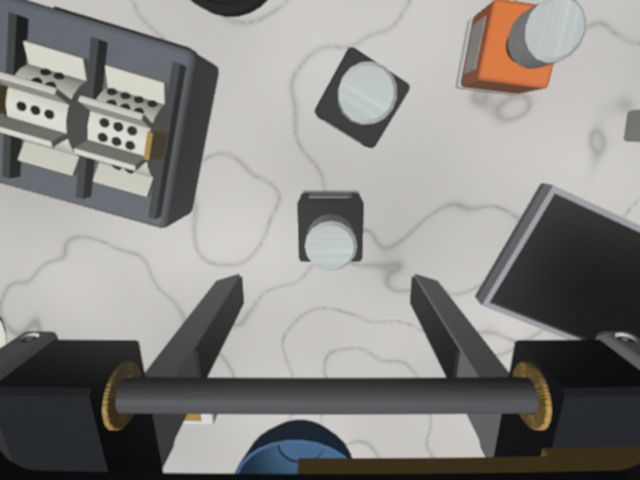

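A's cap sits at (330,243) just as predicted, with its faces square to the fingers. B's cap is at (367,93). Next I descend and grip.

```bash
python3 -m creep '[[0,0.015,0.2,0,0,0],[0,0.015,0.4,0,0,0],[0,0.015,0.6,0,0,0],[0,0.015,0.75,0,0,0],[0,0.015,0.825,0,0,0],[0,0.015,0.825,0,0,0],[0,0.015,0.825,0,0,0]]' 
python3 -m creep '[[0,0,0,0,0,0],[0,0,0,0,0,0],[0,0,0,0,0,0],[0,0,0,0,0,0],[0,0,0,0,0,0],[0,0,0,0,0,0],[0,0,0,0,0,0],[0,0,0,0,0,0]]' 1 25
python3 -m creep '[[0,0,-0.1,0,0,0],[0,0,-0.3,0,0,0],[0,0,-0.5,0,0,0],[0,0,-0.7,0,0,0],[0,0,-0.8,0,0,0],[0,0,-0.8,0,0,0]]'
python3 - <<'E'
from h import *
go([0.551,0.381,0.18],np.radians(85.6))
E
```

```text
t: 3.85
eef_pos: [0.5626, -0.029, 0.0182]
ee_rot: [-0.496, 3.1, -0.002]
contact_force: [0.2, -0.2, 0.1]
gripper_width: 1.001
grasp_force: 0.0
t: 4.65
eef_pos: [0.5615, -0.0287, 0.0168]
ee_rot: [-0.496, 3.102, -0.0]
contact_force: [-1.1, -0.6, 3.4]
gripper_width: 0.637
grasp_force: 25.0
t: 5.25
eef_pos: [0.5629, -0.0289, 0.1791]
ee_rot: [-0.495, 3.097, -0.003]
contact_force: [-0.0, -0.9, -3.5]
gripper_width: 0.637
grasp_force: 25.0
go [np.float64(-0.583), np.float64(1.966), np.float64(-0.007)] [-0.001  0.003  0.197] curyaw 108.2 dyaw -22.6
```

```bash
python3 -m creep '[[-0.06,0.2,0,0,0,0],[-0.12,0.4,0,0,0,0],[-0.18,0.6,0,0,0,0],[-0.24,0.8,0,0,0,0],[-0.29,0.98,0,0,0,0]]' 
python3 -m creep '[[-0.05,0.16,0,0,0,0.06],[-0.1,0.33,0,0,0,0.12],[-0.15,0.5,0,0,0,0.16],[-0.2,0.7,0,0,0,0.197],[-0.25,0.85,0,0,0,0.197],[-0.29,0.98,0,0,0,0.197],[-0.29,0.98,0,0,0,0.197]]'
python3 - <<'E'
from h import *
f=optics.grab_frame("wrist")[...,::-1]; cv2.imwrite("pics/w3.png",f); t=optics.grab_frame("top")[...,::-1]; cv2.imwrite("pics/t3.png",t)
go([0.551,0.381,0.031],np.radians(85.6)); print(robot.state()["contact_force"])
E
```

```text
t: 5.75
eef_pos: [0.5532, 0.1774, 0.1729]
ee_rot: [0.496, -3.097, -0.001]
contact_force: [-0.1, 0.4, -4.4]
gripper_width: 0.636
grasp_force: 25.0
t: 6.45
eef_pos: [0.5469, 0.3823, 0.1724]
ee_rot: [-0.115, -3.134, 0.002]
contact_force: [-0.8, -0.3, -3.8]
gripper_width: 0.637
grasp_force: 25.0
go [np.float64(-0.019), np.float64(0.01), np.float64(0.71)] [-0.001 -0.002  0.   ] curyaw 85.7 dyaw -0.1
[ 1.15774852 -0.32998724 -3.70782591]
```

View pics/w3.png

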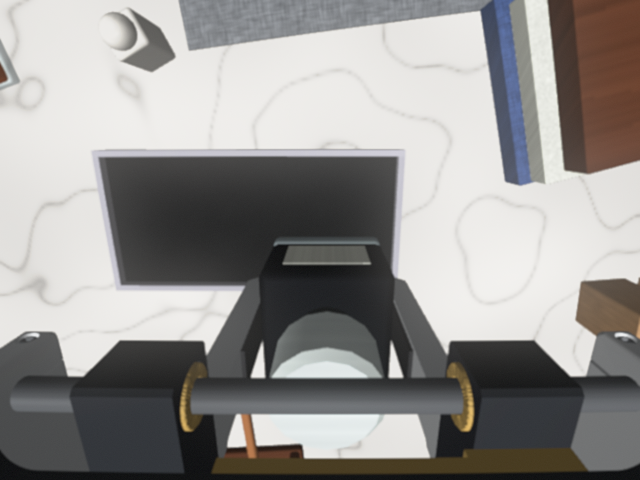

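The tray is square to the tool. Outer corners of its near lip are at (94,151) and (404,150), and the left far corner is at (117,290). I'll check the tray pose from these.

Run:
```python
from h import *
W=cam("wrist");P=plane(W,[(94,151),(404,150),(117,291)],.022);print(P.round(4),np.linalg.norm(P[1]-P[0]),np.linalg.norm(P[2]-P[0]),(P[1]+P[2])/2, np.degrees(np.arctan2(*(P[1]-P[0])[:2])))
T=cam("top");t0=cv2.imread("pics/top0.png");S=cam("scene")
# height check of the lip's near-right corner: wrist + scene, and floor plane from top
print(tri([(W,(404,150)),(S,(513,371))]))
```

```text
[[0.4618 0.1687 0.022 ]
 [0.4833 0.4564 0.022 ]
 [0.6036 0.1557 0.022 ]] 0.2885526146329175 0.1423749670084192 [0.54345442 0.30607495 0.022     ] 4.264223103828001
(array([0.48359507, 0.45639698, 0.02003441]), np.float64(0.0004658603671678431))
```

```bash
python3 -m creep '[[-0.01,-0.01,0.15,0,0,0],[-0.01,-0.01,0.3,0,0,0],[-0.01,-0.01,0.45,0,0,0],[-0.01,-0.01,0.55,0,0,0],[-0.01,-0.01,0.62,0,0,0],[-0.01,-0.01,0.66,0,0,0],[-0.01,-0.01,0.69,0,0,0],[-0.01,-0.01,0.71,0,0,0],[-0.01,-0.01,0.71,0,0,0],[-0.01,-0.01,0.71,0,0,0]]' 
python3 -m creep '[[0,0,0.015,0,0,0],[0,0,0.015,0,0,0],[0,0,0.015,0,0,0]]'
```

```text
t: 7.55
eef_pos: [0.5516, 0.3782, 0.0353]
ee_rot: [0.12, 3.138, 0.001]
contact_force: [-0.3, -0.4, -3.1]
gripper_width: 0.635
grasp_force: 25.0
t: 7.85
eef_pos: [0.5511, 0.3779, 0.0315]
ee_rot: [0.12, 3.139, 0.0]
contact_force: [-0.7, -0.7, -3.5]
gripper_width: 0.638
grasp_force: 25.0
```

```bash
python3 -m creep '[[0,0,0.005,0,0,0],[0,0,0.01,0,0,0],[0,0,0.015,0,0,0],[0,0,0.015,0,0,0]]'
python3 -m creep '[[0,0,0,0,0,0],[0,0,0,0,0,0],[0,0,0,0,0,0],[0,0,0,0,0,0],[0,0,0,0,0,0]]' -1
python3 -m creep '[[0,0,-0.2,0,0,0],[0,0,-0.4,0,0,0],[0,0,-0.6,0,0,0],[0,0,-0.8,0,0,0],[0,0,-0.8,0,0,0]]'
python3 - <<'E'
from h import *
f=optics.grab_frame("wrist")[...,::-1]; cv2.imwrite("pics/w4.png",f)
t=optics.grab_frame("top")[...,::-1]; cv2.imwrite("pics/t4.png",t); T=cam("top")
print(bottle(t,T,(296,254,338,298))) # B still there?
go([0.449,-0.039,0.19],np.radians(77.5))
E
```

```text
t: 8.25
eef_pos: [0.5512, 0.378, 0.0289]
ee_rot: [0.121, 3.139, 0.0]
contact_force: [-1.6, 0.1, -0.9]
gripper_width: 0.637
grasp_force: 25.0
t: 8.75
eef_pos: [0.5512, 0.3779, 0.0286]
ee_rot: [0.121, 3.139, 0.0]
contact_force: [-0.2, 0.4, 0.4]
gripper_width: 0.995
grasp_force: 0.0
t: 9.25
eef_pos: [0.5546, 0.3796, 0.1966]
ee_rot: [0.12, 3.128, 0.009]
contact_force: [-0.4, -0.1, -0.3]
gripper_width: 1.001
grasp_force: 0.0
(((316.1538391113281, 275.73077392578125), (32.35915756225586, 33.92808532714844), 11.309932708740234), np.float64(78.25127978883117), np.float64(77.63622046806877), np.float64(0.061816389536616376), np.float64(0.058956758928914374), array([ 0.44968603, -0.03960376,  0.05      ]))
go [np.float64(0.351), np.float64(-2.119), np.float64(-0.005)] [0.001 0.001 0.071] curyaw 85.6 dyaw -8.1
```

Bottle A is down on the floor, now pressing its cap with the fingers shut.

```bash
python3 -m creep '[[0,0,0.1,0,0,0],[0,0,0.2,0,0,0],[0,0,0.3,0,0,0],[0,0,0.3,0,0,0],[0,0,0.3,0,0,0],[0,0,0.3,0,0,0],[0,0,0.3,0,0,0],[0,0,0.3,0,0,0],[0,0,0.3,0,0,0],[0,0,0.3,0,0,0]]' 1 10
python3 - <<'E'
from h import *
go([0.551,0.378,0.1],np.radians(85.6))
E
```

```text
t: 10.35
eef_pos: [0.5512, 0.3779, 0.1288]
ee_rot: [0.121, 3.139, 0.0]
contact_force: [0.9, 0.2, 0.0]
gripper_width: 0.183
grasp_force: 0.0
go [np.float64(0.001), np.float64(0.0), np.float64(0.144)] [0. 0. 0.] curyaw 85.6 dyaw -0.0
```

```bash
python3 -m creep '[[0,0,0.03,0,0,0],[0,0,0.06,0,0,0],[0,0,0.07,0,0,0],[0,0,0.08,0,0,0],[0,0,0.09,0,0,0]]'
python3 -m creep '[[0,0,0.01,0,0,0],[0,0,0.02,0,0,0],[0,0,0.03,0,0,0],[0,0,0.03,0,0,0]]'
python3 -m creep '[[0,0,0.01,0,0,0],[0,0,0.02,0,0,0],[0,0,0.02,0,0,0]]'
```

```text
t: 10.85
eef_pos: [0.551, 0.3778, 0.111]
ee_rot: [-0.12, -3.139, 0.001]
contact_force: [-3.2, -3.2, 5.6]
gripper_width: 0.005
grasp_force: 3.1
t: 11.25
eef_pos: [0.5507, 0.3777, 0.1035]
ee_rot: [-0.121, -3.138, 0.001]
contact_force: [0.4, -0.2, -0.4]
gripper_width: 0.005
grasp_force: 0.0
t: 11.55
eef_pos: [0.5513, 0.378, 0.1023]
ee_rot: [0.12, 3.139, -0.0]
contact_force: [-4.6, -1.8, 9.4]
gripper_width: 0.006
grasp_force: 4.7
```

```bash
python3 -m creep '[[0,0,0.01,0,0,0],[0,0,0.015,0,0,0],[0,0,0.015,0,0,0]]'
python3 -m creep '[[0,0,-0.2,0,0,0],[0,0,-0.4,0,0,0],[0,0,-0.6,0,0,0],[0,0,-0.6,0,0,0],[0,0,-0.6,0,0,0]]' -1
python3 - <<'E'
from h import *
t=optics.grab_frame("top")[...,::-1]; cv2.imwrite("pics/t5.png",t); T=cam("top")
print(bottle(t,T,(296,254,338,298)))
go([0.449,-0.039,0.22],np.radians(77.5))
E
```

```text
t: 11.85
eef_pos: [0.552, 0.3783, 0.1023]
ee_rot: [0.12, 3.138, 0.0]
contact_force: [-8.1, -4.5, 21.2]
gripper_width: 0.002
grasp_force: 10.4
t: 12.35
eef_pos: [0.5515, 0.3781, 0.2183]
ee_rot: [0.12, 3.137, 0.001]
contact_force: [0.6, -0.2, -0.9]
gripper_width: 0.392
grasp_force: 0.0
(((316.1538391113281, 275.73077392578125), (32.35915756225586, 33.92808532714844), 11.309932708740234), np.float64(78.25127978883117), np.float64(77.63622046806877), np.float64(0.061816389536616376), np.float64(0.058956758928914374), array([ 0.44968603, -0.03960376,  0.05      ]))
go [np.float64(0.347), np.float64(-2.116), np.float64(-0.016)] [-0.    -0.001  0.071] curyaw 85.6 dyaw -8.1
```

A's cap is home: it stopped hard at z = 0.102, and 21 N moved it no further. On to B.

```bash
python3 -m creep '[[0.12,-0.7,0,0,0,0],[0.12,-0.7,0,0,0,0],[0.12,-0.7,0,0,0,0],[0.12,-0.7,0,0,0,0]]'
python3 -m creep '[[0.12,-0.7,0,0,0,0],[0.12,-0.7,0,0,0,0],[0.12,-0.7,0,0,0,0],[0.12,-0.7,0,0,0,0]]'
python3 -m creep '[[0.11,-0.71,0,0,0,0.07],[0.11,-0.71,0,0,0,0.07],[0.11,-0.71,0,0,0,0.07],[0.11,-0.71,0,0,0,0.07],[0.11,-0.71,0,0,0,0.07]]'
python3 - <<'E'
from h import *
f=optics.grab_frame("wrist")[...,::-1]; cv2.imwrite("pics/w6.png",f); W=cam("wrist")
print(proj(W,[[.449,-.039,0.102],[.449,-.039,.058]]).round())
go([0.449,-0.039,0.019],np.radians(77.5))
cv2.imwrite("pics/w6c.png",f[60:360,150:550])
E
```

```text
t: 12.8
eef_pos: [0.5142, 0.2365, 0.2144]
ee_rot: [-0.127, -3.134, 0.004]
contact_force: [0.4, 0.7, -0.6]
gripper_width: 0.777
grasp_force: 0.0
t: 13.2
eef_pos: [0.4805, 0.0997, 0.2156]
ee_rot: [-0.128, -3.136, 0.001]
contact_force: [0.1, 0.2, -0.0]
gripper_width: 0.997
grasp_force: 0.0
t: 13.7
eef_pos: [0.4489, -0.0372, 0.2165]
ee_rot: [-0.342, -3.121, -0.002]
contact_force: [-0.3, 0.3, 0.1]
gripper_width: 0.999
grasp_force: 0.0
[[323. 234.]
 [323. 222.]]
go [np.float64(-0.004), np.float64(-0.013), np.float64(0.988)] [ 0.    -0.001  0.001] curyaw 77.6 dyaw -0.1
```

View pics/w6c.png

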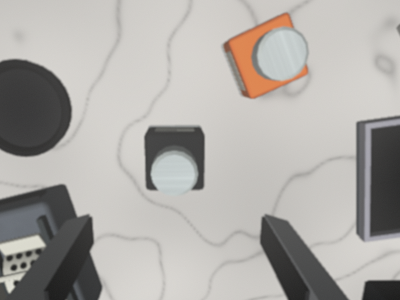

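B's cap is at full-frame (324,232) as predicted, and it is square to the fingers.

```bash
python3 -m creep '[[0,-0.01,0.2,0,0,0],[0,-0.01,0.4,0,0,0],[0,-0.01,0.6,0,0,0],[0,-0.01,0.8,0,0,0],[0,-0.01,0.9,0,0,0],[0,-0.01,0.98,0,0,0],[0,-0.01,0.98,0,0,0],[0,-0.01,0.98,0,0,0]]' 
python3 -m creep '[[0,0,0,0,0,0],[0,0,0,0,0,0],[0,0,0,0,0,0],[0,0,0,0,0,0],[0,0,0,0,0,0],[0,0,0,0,0,0],[0,0,0,0,0,0],[0,0,0,0,0,0]]' 1 25
python3 -m creep '[[0,0,-0.1,0,0,0],[0,0,-0.3,0,0,0],[0,0,-0.5,0,0,0],[0,0,-0.7,0,0,0],[0,0,-0.9,0,0,0],[0,0,-0.9,0,0,0]]'
python3 - <<'E'
from h import *
t=optics.grab_frame("top")[...,::-1]; cv2.imwrite("pics/t7.png",t)
go([0.540,0.243,0.19],np.radians(85.7))
E
```

```text
t: 14.55
eef_pos: [0.4488, -0.0383, 0.0214]
ee_rot: [-0.336, -3.123, -0.001]
contact_force: [-0.6, -1.0, -0.5]
gripper_width: 1.004
grasp_force: 0.0
t: 15.35
eef_pos: [0.4487, -0.0395, 0.0218]
ee_rot: [0.34, 3.123, 0.0]
contact_force: [-1.8, 1.0, 5.6]
gripper_width: 0.64
grasp_force: 25.0
t: 15.95
eef_pos: [0.4514, -0.0406, 0.2065]
ee_rot: [0.339, 3.113, -0.004]
contact_force: [0.6, -0.4, -3.8]
gripper_width: 0.637
grasp_force: 25.0
go [np.float64(-0.137), np.float64(1.479), np.float64(0.064)] [-0.001  0.002 -0.071] curyaw 77.6 dyaw 8.1
```

```bash
python3 -m creep '[[-0.02,0.2,0,0,0,0],[-0.04,0.4,0,0,0,0],[-0.06,0.6,0,0,0,0],[-0.07,0.74,0,0,0,0]]' 
python3 -m creep '[[-0.02,0.2,0,0,0,-0.03],[-0.04,0.4,0,0,0,-0.07],[-0.06,0.6,0,0,0,-0.07],[-0.07,0.74,0,0,0,-0.07],[-0.07,0.74,0,0,0,-0.07],[-0.07,0.74,0,0,0,-0.07]]'
python3 - <<'E'
from h import *
f=optics.grab_frame("wrist")[...,::-1]; cv2.imwrite("pics/w8.png",f); cv2.imwrite("pics/w8c.png",f[100:400,150:640])
t=optics.grab_frame("top")[...,::-1]; cv2.imwrite("pics/t8.png",t)
go([0.540,0.243,0.036],np.radians(85.7)); print(proj(cam("wrist"),[.551,.378,.102]))
E
```

```text
t: 16.4
eef_pos: [0.4923, 0.104, 0.1974]
ee_rot: [-0.338, -3.117, 0.001]
contact_force: [0.3, 0.2, -3.6]
gripper_width: 0.639
grasp_force: 25.0
t: 17.0
eef_pos: [0.5377, 0.2433, 0.1977]
ee_rot: [-0.119, -3.134, 0.003]
contact_force: [0.2, 0.2, -3.5]
gripper_width: 0.634
grasp_force: 25.0
go [np.float64(-0.011), np.float64(0.004), np.float64(0.816)] [-0.001 -0.002 -0.001] curyaw 85.6 dyaw 0.1
[[488.95724136 241.71877527]]
```

View pics/w8.png

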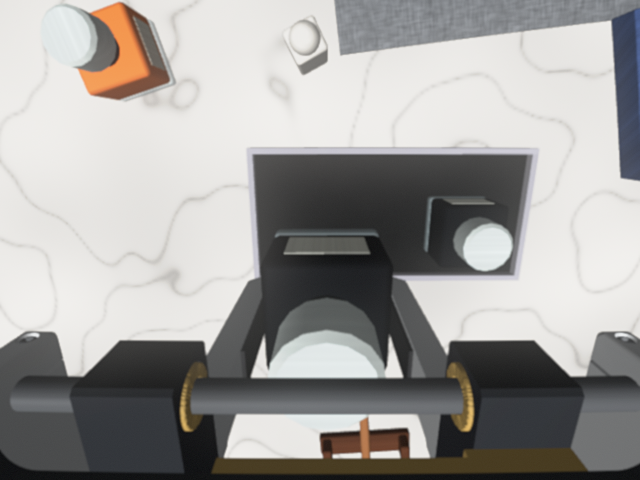

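A stands inside the lip with its cap at (488,245), and its slot neighbour is clear. Lowering B.

```bash
python3 -m creep '[[-0.01,0,0.15,0,0,0],[-0.01,0,0.3,0,0,0],[-0.01,0,0.45,0,0,0],[-0.01,0,0.6,0,0,0],[-0.01,0,0.7,0,0,0],[-0.01,0,0.76,0,0,0],[-0.01,0,0.79,0,0,0],[-0.01,0,0.81,0,0,0],[-0.01,0,0.815,0,0,0],[-0.01,0,0.815,0,0,0]]' 
python3 -m creep '[[0,0,0.005,0,0,0],[0,0,0.01,0,0,0],[0,0,0.01,0,0,0]]'
```

```text
t: 18.1
eef_pos: [0.5422, 0.2435, 0.0393]
ee_rot: [0.121, 3.138, 0.001]
contact_force: [0.4, -0.3, -2.9]
gripper_width: 0.635
grasp_force: 25.0
t: 18.4
eef_pos: [0.5416, 0.2435, 0.0366]
ee_rot: [0.12, 3.139, 0.0]
contact_force: [-0.2, 1.3, -3.3]
gripper_width: 0.637
grasp_force: 25.0
```

```bash
python3 -m creep '[[0,0,0.005,0,0,0],[0,0,0.01,0,0,0],[0,0,0.014,0,0,0],[0,0,0.014,0,0,0]]'
python3 -m creep '[[0,0,0,0,0,0],[0,0,0,0,0,0],[0,0,0,0,0,0],[0,0,0,0,0,0],[0,0,0,0,0,0]]' -1
python3 -m creep '[[0,0,-0.2,0,0,0],[0,0,-0.4,0,0,0],[0,0,-0.48,0,0,0],[0,0,-0.48,0,0,0],[0,0,-0.48,0,0,0]]'
python3 -m creep '[[0,0,0,0,0,0],[0,0,0,0,0,0],[0,0,0,0,0,0],[0,0,0,0,0,0],[0,0,0,0,0,0],[0,0,0,0,0,0],[0,0,0,0,0,0],[0,0,0,0,0,0]]' 1 10
```

```text
t: 18.8
eef_pos: [0.5416, 0.2434, 0.0339]
ee_rot: [-0.121, -3.139, 0.0]
contact_force: [-1.3, -0.5, -1.1]
gripper_width: 0.633
grasp_force: 25.0
t: 19.3
eef_pos: [0.5417, 0.2435, 0.0338]
ee_rot: [0.121, 3.139, 0.0]
contact_force: [-0.9, 0.2, 0.4]
gripper_width: 0.994
grasp_force: 0.0
t: 19.8
eef_pos: [0.5407, 0.2432, 0.1283]
ee_rot: [-0.121, -3.138, 0.001]
contact_force: [0.2, 0.7, 0.3]
gripper_width: 1.001
grasp_force: 0.0
t: 20.6
eef_pos: [0.5416, 0.2434, 0.1297]
ee_rot: [0.121, 3.139, 0.0]
contact_force: [-0.9, 0.4, 0.1]
gripper_width: 0.357
grasp_force: 0.0
```

```bash
python3 -m creep '[[0,0,0,0,0,0],[0,0,0,0,0,0],[0,0,0,0,0,0],[0,0,0,0,0,0],[0,0,0.03,0,0,0],[0,0,0.06,0,0,0],[0,0,0.08,0,0,0],[0,0,0.09,0,0,0]]'
python3 -m creep '[[0,0,0.015,0,0,0],[0,0,0.025,0,0,0],[0,0,0.035,0,0,0],[0,0,0.035,0,0,0]]'
python3 -m creep '[[0,0,0.01,0,0,0],[0,0,0.02,0,0,0],[0,0,0.02,0,0,0]]'
python3 -m creep '[[0,0,0.01,0,0,0],[0,0,0.015,0,0,0],[0,0,0.015,0,0,0]]'
```

```text
t: 21.4
eef_pos: [0.5414, 0.2434, 0.1119]
ee_rot: [-0.12, -3.138, 0.001]
contact_force: [-3.8, -1.1, 11.3]
gripper_width: 0.006
grasp_force: 5.3
t: 21.8
eef_pos: [0.541, 0.2433, 0.1038]
ee_rot: [-0.121, -3.138, 0.001]
contact_force: [0.4, 0.3, 0.6]
gripper_width: 0.008
grasp_force: 0.0
t: 22.1
eef_pos: [0.5419, 0.2435, 0.1023]
ee_rot: [0.12, 3.139, -0.0]
contact_force: [-3.7, -1.8, 9.1]
gripper_width: 0.005
grasp_force: 4.5
t: 22.4
eef_pos: [0.543, 0.2436, 0.1023]
ee_rot: [0.12, 3.137, -0.0]
contact_force: [-8.7, -3.9, 21.9]
gripper_width: 0.007
grasp_force: 11.1
```

Both caps are home. Next I move over the console, opening the fingers so they clear the view.

```bash
python3 -m creep '[[0,0,-0.25,0,0,0],[0,0,-0.5,0,0,0],[0,0,-0.75,0,0,0],[0,0,-0.99,0,0,0],[0,0,-0.99,0,0,0],[0,0,-0.99,0,0,0]]' -1
python3 - <<'E'
from h import *
T=cam("top"); P=plane(T,[(387.5,189),(521.7,183),(390,268),(529,263)],.07); print(P.round(3),P.mean(0))
e=P[0]-P[1]; print("box y dir",np.degrees(np.arctan2(e[1],e[0])), np.linalg.norm(e))
go([P.mean(0)[0],P.mean(0)[1],0.32],np.pi/2); print(robot.state()["q"])
E
```

```text
t: 23.0
eef_pos: [0.542, 0.2436, 0.2969]
ee_rot: [0.12, 3.137, 0.001]
contact_force: [-0.3, -1.1, -1.2]
gripper_width: 0.478
grasp_force: 0.0
[[ 0.604 -0.172  0.07 ]
 [ 0.61  -0.416  0.07 ]
 [ 0.459 -0.172  0.07 ]
 [ 0.464 -0.418  0.07 ]] [ 0.53416662 -0.29423494  0.07      ]
box y dir 91.5603692392897 0.2436668195270709
go [np.float64(-0.167), np.float64(-2.684), np.float64(-0.118)] [ 0.     0.001 -0.038] curyaw 85.6 dyaw 4.4
[ 2.31707896e-01  5.22282731e-02  1.60640051e+00 -5.84378271e-06
  1.48022700e+00 -1.26234823e+00]
```

```bash
python3 -m creep '[[-0.06,-0.89,-0.04,0,0,0],[-0.06,-0.89,-0.04,0,0,0],[-0.06,-0.89,-0.04,0,0,0],[-0.06,-0.89,-0.04,0,0,0],[-0.06,-0.89,-0.04,0,0,0]]'
python3 -m creep '[[-0.06,-0.89,-0.04,0,0,0],[-0.06,-0.89,-0.04,0,0,0],[-0.06,-0.89,-0.04,0,0,0],[-0.06,-0.89,-0.04,0,0,0],[-0.06,-0.89,-0.04,0,0,0]]'
python3 -m creep '[[-0.05,-0.89,-0.04,0,0,-0.052],[-0.05,-0.89,-0.04,0,0,-0.052],[-0.05,-0.89,-0.04,0,0,-0.052],[-0.05,-0.89,-0.04,0,0,-0.052],[-0.05,-0.89,-0.04,0,0,-0.052],[-0.05,-0.89,-0.04,0,0,-0.052],[-0.05,-0.89,-0.04,0,0,-0.052]]'
python3 - <<'E'
from h import *
s=robot.state(); f=optics.grab_frame("wrist")[...,::-1]; cv2.imwrite("pics/w9.png",f); t=optics.grab_frame("top")[...,::-1]; cv2.imwrite("pics/t9.png",t)
np.save("w9cam.npy",np.array(cam("wrist"),dtype=object),allow_pickle=True); print(s["q"],s["eef_pos"])
E
```

```text
t: 23.5
eef_pos: [0.5389, 0.0622, 0.3011]
ee_rot: [-0.128, -3.135, 0.0]
contact_force: [0.2, -0.7, -0.9]
gripper_width: 0.906
grasp_force: 0.0
t: 24.0
eef_pos: [0.5376, -0.1151, 0.3095]
ee_rot: [-0.126, -3.136, -0.002]
contact_force: [-0.6, 0.9, -0.8]
gripper_width: 1.0
grasp_force: 0.0
t: 24.7
eef_pos: [0.5349, -0.2894, 0.3189]
ee_rot: [0.046, -3.14, -0.002]
contact_force: [0.9, 0.4, -0.3]
gripper_width: 0.997
grasp_force: 0.0
[-6.82328585e-01  7.86730916e-02  1.53949661e+00  5.00921564e-04
  1.52482894e+00 -2.28270850e+00] [ 0.53491559 -0.28936585  0.31890519]
```

View pics/w9.png

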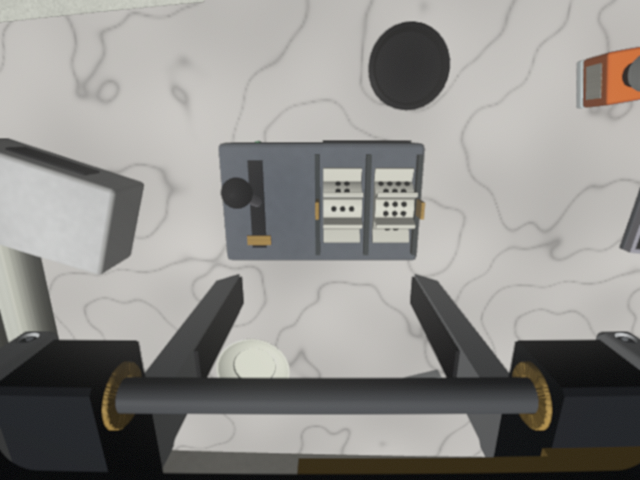

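The console top corners are at (220,143), (424,143), (418,259) and (228,260). The tens facet (6 dots) is at (395,208), units (3 dots) at (343,209) and the ball at (237,193).

Run:
```python
from h import *
W=cam("wrist");T=cam("top")
P=plane(W,[(220,143),(424,143),(418,259),(228,260)],.07); print(P.round(4),P.mean(0).round(4),np.linalg.norm(P[1]-P[0]),np.linalg.norm(P[2]-P[3]),np.linalg.norm(P[1]-P[2]))
for a,b in((1,0),(2,3)): e=P[a]-P[b]; print("ydir",np.degrees(np.arctan2(e[1],e[0])))
print(plane(W,[(394.5,208),(343,209)],.092).round(4))
# heights: ball and facet from wrist+scene / top
t=lambda x,y:(230+x/2.4,165+y/2.4)
print(plane(T,[t(435,137),t(520,136)],.092).round(4))
S=cam("scene");print(tri([(W,(237,193)),(S,(237,156))]), tri([(W,(237,193)),(T,(521,228))]))
for c in P.mean(0),: 
    u=np.array([np.cos(np.radians(91.2)),np.sin(np.radians(91.2))]); print("tens",c[:2]+.087*u,"units",c[:2]+.025*u,"lever",c[:2]-.08*u)
```

```text
[[ 0.4651 -0.418   0.07  ]
 [ 0.4578 -0.175   0.07  ]
 [ 0.6044 -0.167   0.07  ]
 [ 0.6132 -0.4158  0.07  ]] [ 0.5351 -0.2939  0.07  ] 0.24310714868619837 0.24895258590398164 0.14680324599973388
ydir 91.71246468037782
ydir 92.02994481609619
[[ 0.5332 -0.2081  0.092 ]
 [ 0.5363 -0.2693  0.092 ]]
[[ 0.537  -0.2096  0.092 ]
 [ 0.5366 -0.2718  0.092 ]]
(array([ 0.50712922, -0.37429368,  0.16972245]), np.float64(0.0008870806114502508)) (array([ 0.50456323, -0.37032898,  0.18821631]), np.float64(8.844026739192407e-05))
tens [ 0.53332297 -0.20696044] units [ 0.5346214  -0.26894685] lever [ 0.53682036 -0.37392382]
```

Run:
```python
from h import *
go([0.5015,-0.2705,0.125],np.radians(91.8))
go([0.5015,-0.2705,0.096],np.radians(91.8))
```

```text
go [np.float64(0.164), np.float64(0.1), np.float64(0.972)] [ 0.    -0.    -0.001] curyaw 91.7 dyaw 0.1
go [np.float64(0.164), np.float64(0.1), np.float64(1.117)] [ 0.    -0.    -0.001] curyaw 91.7 dyaw 0.1
```

```bash
python3 -m creep '[[0.16,0.1,0.2,0,0,0],[0.16,0.1,0.4,0,0,0],[0.16,0.1,0.5,0,0,0],[0.16,0.1,0.6,0,0,0],[0.16,0.1,0.65,0,0,0],[0.16,0.1,0.7,0,0,0],[0.16,0.1,0.7,0,0,0],[0.16,0.1,0.7,0,0,0],[0.16,0.1,0.7,0,0,0],[0.16,0.1,0.7,0,0,0]]' 1 10
python3 -m creep '[[0,0,0.1,0,0,0],[0,0,0.2,0,0,0],[0,0,0.27,0,0,0],[0,0,0.27,0,0,0],[0,0,0.27,0,0,0],[0,0,0.27,0,0,0]]'
python3 - <<'E'
from h import *
go([0.5015,-0.2705,0.096],np.radians(91.8))
E
```

```text
t: 25.8
eef_pos: [0.5023, -0.2729, 0.1806]
ee_rot: [-0.043, 3.14, -0.002]
contact_force: [-0.7, 0.1, 0.0]
gripper_width: 0.19
grasp_force: 0.0
t: 26.4
eef_pos: [0.5026, -0.2731, 0.1269]
ee_rot: [-0.043, 3.14, -0.002]
contact_force: [-0.2, 0.3, 0.5]
gripper_width: 0.004
grasp_force: 0.0
go [np.float64(0.005), np.float64(0.013), np.float64(0.155)] [-0.001  0.001 -0.002] curyaw 91.6 dyaw 0.2
```

```bash
python3 -m creep '[[0.005,0.013,0.06,0,0,0],[0.005,0.013,0.11,0,0,0],[0.005,0.013,0.155,0,0,0],[0.005,0.013,0.155,0,0,0]]'
python3 -m creep '[[-0.03,0,0,0,0,0],[-0.06,0,0,0,0,0],[-0.08,0,0,0,0,0],[-0.1,0,0,0,0,0],[-0.1,0,0,0,0,0]]'
python3 -m creep '[[-0.015,0,0,0,0,0],[-0.03,0,0,0,0,0],[-0.045,0,0,0,0,0],[-0.045,0,0,0,0,0],[-0.045,0,0,0,0,0]]'
python3 -m creep '[[0,0,-0.1,0,0,0],[0,0,-0.15,0,0,0],[0,0,-0.3,0,0,0],[0.145,0,-0.3,0,0,0],[0.145,0,-0.3,0,0,0]]'
python3 - <<'E'
from h import *
f=optics.grab_frame("top")[...,::-1]; cv2.imwrite("pics/t10.png",f); c=optics.grab_frame("wrist")[...,::-1]; cv2.imwrite("pics/w10.png",c)
go([0.5015,-0.2705,0.096],np.radians(91.8))
E
```

```text
t: 26.8
eef_pos: [0.4997, -0.269, 0.0925]
ee_rot: [0.043, -3.138, -0.004]
contact_force: [0.5, 0.2, -0.7]
gripper_width: 0.006
grasp_force: 0.0
t: 27.3
eef_pos: [0.522, -0.2696, 0.095]
ee_rot: [-0.043, 3.139, -0.001]
contact_force: [0.4, 0.2, -0.5]
gripper_width: 0.005
grasp_force: 0.0
t: 27.8
eef_pos: [0.5304, -0.2694, 0.095]
ee_rot: [-0.043, 3.14, -0.001]
contact_force: [2.4, -0.6, 1.9]
gripper_width: 0.004
grasp_force: 1.2
t: 28.3
eef_pos: [0.4993, -0.27, 0.1551]
ee_rot: [0.041, -3.141, 0.001]
contact_force: [0.3, -0.0, -1.0]
gripper_width: 0.007
grasp_force: 0.0
go [np.float64(-0.005), np.float64(-0.004), np.float64(0.292)] [ 0.    -0.    -0.002] curyaw 91.5 dyaw 0.3
```

View pics/w10.png

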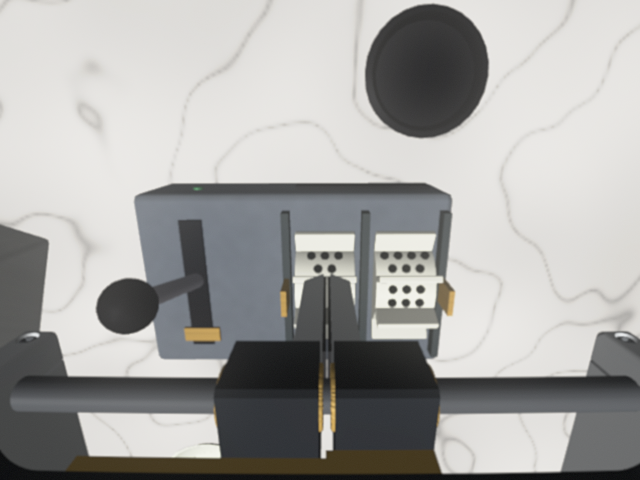

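On units the facet towards the robot now shows 5 at (323,262), so 4 is set. One stroke gives one click, so I repeat it once.

```bash
python3 -m creep '[[-0.005,0,0.1,0,0,0],[-0.005,0,0.2,0,0,0],[-0.005,0,0.25,0,0,0],[-0.005,0,0.29,0,0,0],[-0.005,0,0.29,0,0,0]]'
python3 -m creep '[[-0.03,0,0,0,0,0],[-0.06,0,0,0,0,0],[-0.08,0,0,0,0,0],[-0.1,0,0,0,0,0],[-0.1,0,0,0,0,0]]'
python3 -m creep '[[-0.015,0,0,0,0,0],[-0.03,0,0,0,0,0],[-0.045,0,0,0,0,0],[-0.045,0,0,0,0,0],[-0.045,0,0,0,0,0]]'
python3 -m creep '[[0,0,-0.1,0,0,0],[0,0,-0.15,0,0,0],[0,0,-0.3,0,0,0],[0,0,-0.3,0,0,0],[0,0,-0.3,0,0,0]]'
python3 - <<'E'
from h import *
c=optics.grab_frame("wrist")[...,::-1]; cv2.imwrite("pics/w11.png",c)
# tens: start at +34 mm side
go([0.5335+0.034,-0.2065,0.155],np.radians(91.8))
E
```

```text
t: 28.9
eef_pos: [0.5015, -0.2694, 0.0955]
ee_rot: [0.043, -3.14, -0.002]
contact_force: [0.6, -0.6, 0.4]
gripper_width: 0.0
grasp_force: 0.0
t: 29.4
eef_pos: [0.5229, -0.2696, 0.0971]
ee_rot: [-0.043, 3.139, -0.001]
contact_force: [0.0, 0.4, 0.2]
gripper_width: 0.004
grasp_force: 0.0
t: 29.9
eef_pos: [0.5306, -0.2689, 0.0963]
ee_rot: [0.043, -3.141, -0.001]
contact_force: [0.2, -0.6, 0.1]
gripper_width: 0.006
grasp_force: 0.1
t: 30.4
eef_pos: [0.531, -0.2693, 0.157]
ee_rot: [-0.043, 3.14, -0.001]
contact_force: [-0.5, -0.3, 0.3]
gripper_width: 0.007
grasp_force: 0.0
go [np.float64(-0.194), np.float64(0.307), np.float64(0.004)] [ 0.    -0.    -0.002] curyaw 91.6 dyaw 0.2
```

```bash
python3 -m creep '[[-0.1,0.15,0,0,0,0],[-0.19,0.31,0,0,0,0],[-0.19,0.31,0,0,0,0],[-0.19,0.31,0,0,0,0],[-0.19,0.31,0,0,0,0]]'
python3 -m creep '[[0,0,0.1,0,0,0],[0,0,0.2,0,0,0],[0,0,0.25,0,0,0],[0,0,0.3,0,0,0],[0,0,0.3,0,0,0],[0,0,0.3,0,0,0]]'
python3 -m creep '[[0.03,0,0,0,0,0],[0.06,0,0,0,0,0],[0.08,0,0,0,0,0],[0.1,0,0,0,0,0],[0.115,0,0,0,0,0],[0.13,0,0,0,0,0],[0.145,0,0,0,0,0],[0.145,0,0,0,0,0]]'
python3 -m creep '[[0,0,-0.1,0,0,0],[0,0,-0.15,0,0,0],[0,0,-0.3,0,0,0],[-0.145,0,-0.3,0,0,0],[-0.145,0,-0.3,0,0,0],[-0.145,0,-0.3,0,0,0]]'
python3 - <<'E'
from h import *
go([0.5335+0.034,-0.2065,0.155],np.radians(91.8))
t=optics.grab_frame("top")[...,::-1]; cv2.imwrite("pics/t12.png",t)
c=optics.grab_frame("wrist")[...,::-1]; cv2.imwrite("pics/w12.png",c)
E
```

```text
t: 30.95
eef_pos: [0.5663, -0.2065, 0.1557]
ee_rot: [0.042, -3.14, -0.001]
contact_force: [-0.4, 0.7, 0.7]
gripper_width: 0.009
grasp_force: 0.0
t: 31.55
eef_pos: [0.5673, -0.2065, 0.0971]
ee_rot: [-0.042, 3.141, -0.001]
contact_force: [-0.2, -0.1, 0.0]
gripper_width: 0.002
grasp_force: 0.0
t: 32.35
eef_pos: [0.5369, -0.2066, 0.096]
ee_rot: [0.043, -3.139, -0.001]
contact_force: [-1.8, 0.3, 0.5]
gripper_width: 0.004
grasp_force: 0.8
t: 32.95
eef_pos: [0.567, -0.2059, 0.1563]
ee_rot: [0.044, -3.14, -0.0]
contact_force: [-0.7, 0.3, -0.2]
gripper_width: 0.005
grasp_force: 0.0
go [np.float64(-0.003), np.float64(-0.003), np.float64(0.006)] [ 0.    -0.    -0.002] curyaw 91.6 dyaw 0.2
```

View pics/w12.png

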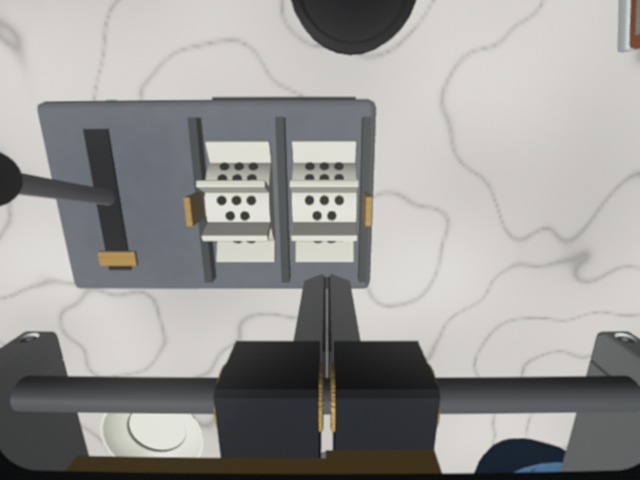

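Both wheels now show 5 (units at (237,207), tens at (323,207)). The tens wheel needs three more strokes towards me.

```bash
D='echo'
python3 -m creep '[[0,0,0.1,0,0,0],[0,0,0.2,0,0,0],[0,0,0.25,0,0,0],[0,0,0.3,0,0,0],[0,0,0.3,0,0,0],[0,0,0.3,0,0,0]]'
python3 -m creep '[[0.03,0,0,0,0,0],[0.06,0,0,0,0,0],[0.08,0,0,0,0,0],[0.1,0,0,0,0,0],[0.115,0,0,0,0,0],[0.13,0,0,0,0,0],[0.145,0,0,0,0,0],[0.145,0,0,0,0,0]]' | grep -E 'eef|cont'
python3 -m creep '[[0,0,-0.1,0,0,0],[0,0,-0.15,0,0,0],[0,0,-0.3,0,0,0],[-0.145,0,-0.3,0,0,0],[-0.145,0,-0.3,0,0,0],[-0.145,0,-0.3,0,0,0]]' | grep -E 'eef|cont'
python3 -m creep '[[0,0,0.1,0,0,0],[0,0,0.2,0,0,0],[0,0,0.25,0,0,0],[0,0,0.3,0,0,0],[0,0,0.3,0,0,0],[0,0,0.3,0,0,0]]' | grep -E 'eef|cont'
python3 -m creep '[[0.03,0,0,0,0,0],[0.06,0,0,0,0,0],[0.08,0,0,0,0,0],[0.1,0,0,0,0,0],[0.115,0,0,0,0,0],[0.13,0,0,0,0,0],[0.145,0,0,0,0,0],[0.145,0,0,0,0,0]]' | grep -E 'eef|cont'
python3 -m creep '[[0,0,-0.1,0,0,0],[0,0,-0.15,0,0,0],[0,0,-0.3,0,0,0],[-0.145,0,-0.3,0,0,0],[-0.145,0,-0.3,0,0,0],[-0.145,0,-0.3,0,0,0]]' | grep -E 'eef|cont'
python3 -m creep '[[0,0,0.1,0,0,0],[0,0,0.2,0,0,0],[0,0,0.25,0,0,0],[0,0,0.3,0,0,0],[0,0,0.3,0,0,0],[0,0,0.3,0,0,0]]' | grep -E 'eef|cont'
python3 -m creep '[[0.03,0,0,0,0,0],[0.06,0,0,0,0,0],[0.08,0,0,0,0,0],[0.1,0,0,0,0,0],[0.115,0,0,0,0,0],[0.13,0,0,0,0,0],[0.145,0,0,0,0,0],[0.145,0,0,0,0,0]]' | grep -E 'eef|cont'
python3 -m creep '[[0,0,-0.1,0,0,0],[0,0,-0.15,0,0,0],[0,0,-0.3,0,0,0],[-0.145,0,-0.3,0,0,0],[-0.145,0,-0.3,0,0,0],[-0.145,0,-0.3,0,0,0]]' | grep -E 'eef|cont'
python3 - <<'E'
from h import *
c=optics.grab_frame("wrist")[...,::-1]; cv2.imwrite("pics/w13.png",c[80:320,0:420])
t=optics.grab_frame("top")[...,::-1]; cv2.imwrite("pics/t13.png",t)
go([0.45,-0.372,0.2],np.radians(91.8)); go([0.5675,-0.2065,0.155],np.radians(91.8))
E
```

```text
t: 33.65
eef_pos: [0.5673, -0.2063, 0.0971]
ee_rot: [-0.043, 3.141, -0.0]
contact_force: [-0.0, 1.3, 0.4]
gripper_width: 0.005
grasp_force: 0.0
eef_pos: [0.5369, -0.2066, 0.096]
contact_force: [-1.8, -0.2, -0.0]
eef_pos: [0.567, -0.2059, 0.1563]
contact_force: [0.1, 0.7, 0.2]
eef_pos: [0.5672, -0.2062, 0.097]
contact_force: [-0.5, 0.3, -0.1]
eef_pos: [0.5369, -0.2066, 0.0959]
contact_force: [-2.2, 0.3, 0.6]
eef_pos: [0.5669, -0.2059, 0.1563]
contact_force: [0.0, 0.9, -0.5]
eef_pos: [0.5673, -0.2062, 0.097]
contact_force: [0.3, -1.1, 0.0]
eef_pos: [0.5369, -0.2066, 0.096]
contact_force: [-1.7, -0.4, -0.7]
eef_pos: [0.5669, -0.2059, 0.1562]
contact_force: [-0.1, -0.3, -0.2]
go [np.float64(0.604), np.float64(-0.815), np.float64(-0.221)] [ 0.    -0.001 -0.002] curyaw 91.6 dyaw 0.2
go [np.float64(-0.006), np.float64(-0.004), np.float64(0.004)] [ 0.    -0.001 -0.002] curyaw 91.6 dyaw 0.2
```

View pics/w13.png

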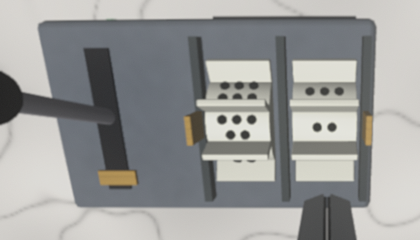

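The timer reads 25, with 2 at crop (324,127) and 5 at (237,127). Before the lever I check both bottles in the top view.

Run:
```python
from h import *
t=cv2.imread("pics/t13.png"); T=cam("top")
p=proj(T,[[.551,.378,.102],[.5417,.2435,.102]]); print(p.round(1))
for q in p: print(cap(t,(int(q[0]-25),int(q[1]-25),int(q[0]+25),int(q[1]+25)),100))
cv2.imwrite("pics/t13c.png",np.hstack([cv2.resize(t[170:345,40:215],(525,525)),cv2.resize(t[170:290,485:545],(262,525))]))
```

```text
[[ 79.2 219.1]
 [154.3 222.9]]
((81.12712097167969, 215.81072998046875), 11.889701843261719)
((167.66128540039062, 215.33871459960938), 11.635859489440918)
```

View pics/t13c.png

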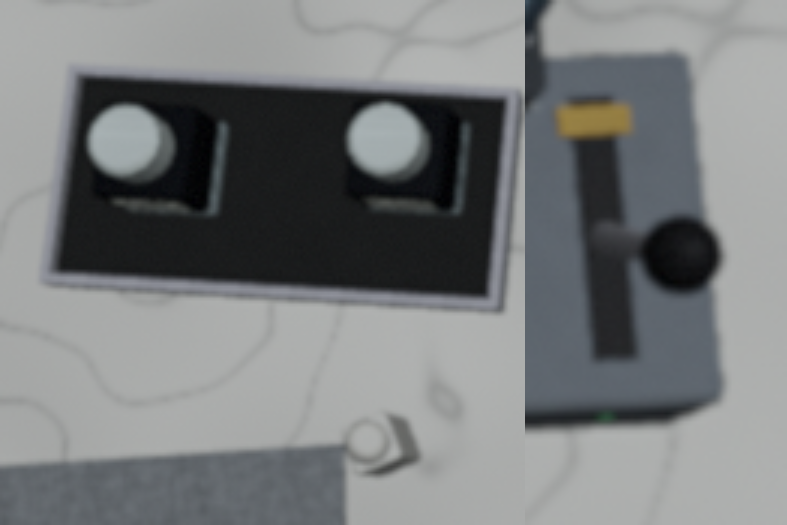

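B's cap is at (168,215) rather than the predicted (154,223), so it may have been knocked. I'll compare with earlier frames and a second view.

Run:
```python
from h import *
T=cam("top")
for n in("t5","t9","t10","t12","t13"):
    t=cv2.imread(f"pics/{n}.png"); r=[]
    for b in((55,195,105,240),(130,195,195,248)):
        try: k=cap(t,b,100); r.append((np.round(k[0],1),plane(T,[k[0]],.102)[0].round(4)))
        except Exception as e: r.append(None)
    print(n,r)
s=optics.grab_frame("scene")[...,::-1]; cv2.imwrite("pics/s14.png",cv2.resize(s[270:420,350:530],(720,600),interpolation=cv2.INTER_CUBIC))
C=cam("scene"); print(proj(C,[[.551,.378,.102],[.5417,.2435,.102]]).round())
```

```text
t5 [(array([ 81.2, 215.9]), array([0.5566, 0.3746, 0.102 ])), (array([162., 198.]), array([0.5866, 0.2313, 0.102 ]))]
t9 [(array([ 81.2, 216.3]), array([0.556 , 0.3746, 0.102 ])), (array([155.8, 221.7]), array([0.5437, 0.2409, 0.102 ]))]
t10 [(array([ 80.9, 215.8]), array([0.5569, 0.3753, 0.102 ])), (array([168.1, 215.9]), array([0.5538, 0.2193, 0.102 ]))]
t12 [(array([ 81.1, 215.8]), array([0.5568, 0.3748, 0.102 ])), (array([167.9, 215.2]), array([0.555 , 0.2198, 0.102 ]))]
t13 [(array([ 81.1, 215.8]), array([0.5568, 0.3748, 0.102 ])), (array([168. , 215.5]), array([0.5545, 0.2196, 0.102 ]))]
[[471. 344.]
 [419. 306.]]
```

View pics/s14.png

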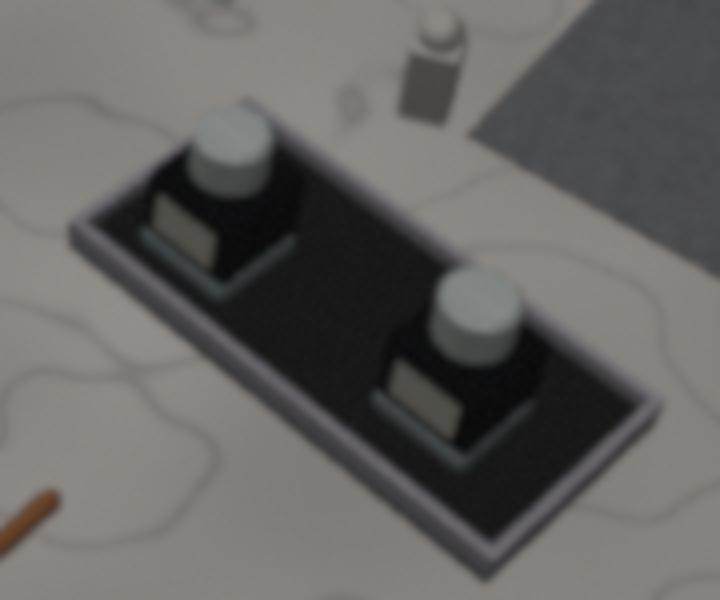

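B was nudged about 24 mm between two frames. It still stands flat on the floor inside the lip with margin (base corner at crop (460,468)), cap home and stone untouched. No mending needed, so on to the lever.

```bash
python3 -m creep '[[0,0,-0.2,0,0,0],[0,0,-0.42,0,0,0],[0.15,-0.2,-0.42,0,0,0],[0.3,-0.4,-0.42,0,0,0],[0.45,-0.6,-0.42,0,0,0],[0.6,-0.82,-0.42,0,0,0],[0.6,-0.82,-0.42,0,0,0],[0.6,-0.82,-0.42,0,0,0],[0.6,-0.82,-0.42,0,0,0]]'
python3 -m creep '[[0,0,0.2,0,0,0],[0,0,0.4,0,0,0],[0,0,0.5,0,0,0],[0,0,0.55,0,0,0],[0,0,0.55,0,0,0]]'
python3 - <<'E'
from h import *
go([0.558,-0.370,0.13],np.radians(91.8)); print(proj(cam("wrist"),[.507,-.374,.1697]))
E
```

```text
t: 40.1
eef_pos: [0.4519, -0.3723, 0.2403]
ee_rot: [0.044, -3.141, -0.001]
contact_force: [0.4, -0.2, -0.3]
gripper_width: 0.006
grasp_force: 0.0
t: 40.6
eef_pos: [0.4518, -0.3716, 0.1294]
ee_rot: [0.046, -3.14, -0.003]
contact_force: [0.6, 0.4, 1.1]
gripper_width: 0.005
grasp_force: 0.0
go [np.float64(-0.531), np.float64(-0.008), np.float64(-0.004)] [ 0.001 -0.001 -0.001] curyaw 91.7 dyaw 0.1
[[317.47223306 423.22668352]]
```

```bash
python3 -m creep '[[-0.06,-0.01,0,0,0,0],[-0.12,-0.01,0,0,0,0],[-0.18,-0.01,0,0,0,0],[-0.24,-0.01,0,0,0,0],[-0.3,-0.01,0,0,0,0],[-0.34,-0.01,0,0,0,0],[-0.36,-0.01,0,0,0,0]]'
python3 -m creep '[[-0.03,0,0,0,0,0],[-0.06,0,0,0,0,0],[-0.09,0,0,0,0,0],[-0.09,0,0,0,0,0]]'
python3 -m creep '[[-0.02,0,0,0,0,0],[-0.04,0,0,0,0,0],[-0.06,0,0,0,0,0],[-0.08,0,0,0,0,0],[-0.1,0,0,0,0,0],[-0.1,0,0,0,0,0]]'
```

```text
t: 41.3
eef_pos: [0.524, -0.3734, 0.1308]
ee_rot: [0.044, -3.14, 0.0]
contact_force: [-6.9, 0.1, 5.6]
gripper_width: 0.005
grasp_force: 3.0
t: 41.7
eef_pos: [0.5426, -0.3726, 0.1304]
ee_rot: [-0.043, 3.14, 0.0]
contact_force: [-0.4, -0.2, -0.2]
gripper_width: 0.005
grasp_force: 0.0
t: 42.3
eef_pos: [0.562, -0.3722, 0.1305]
ee_rot: [0.043, -3.141, -0.0]
contact_force: [-0.9, -0.4, -0.1]
gripper_width: 0.007
grasp_force: 0.2
```

The lever clicked over: resistance rose to 7 N, then went free. I retreat and check from above.

```bash
python3 -m creep '[[0.15,0,0,0,0,0],[0.3,0,0,0,0,0],[0.45,0,0,0,0,0],[0.6,0,0,0,0,0],[0.6,0,-0.2,0,0,0],[0.6,0,-0.4,0,0,0],[0.6,0,-0.6,0,0,0],[0.6,0,-0.8,0,0,0],[0.6,0,-0.8,0,0,0],[0.6,0,-0.8,0,0,0]]'
python3 - <<'E'
from h import *
t=optics.grab_frame("top")[...,::-1];s=optics.grab_frame("scene")[...,::-1]
T=cam("top"); print([cap(t,b,100) for b in((55,195,105,240),(130,195,195,248))]); print("ball expected at run",proj(T,[.590,-.372,.157]).round(),proj(cam("scene"),[.590,-.372,.157]).round())
a=cv2.resize(t[150:330,370:550],(400,400)); b=cv2.resize(s[140:320,190:370],(400,400))
cv2.imwrite("pics/end.png",np.hstack([a,b]))
E
```

```text
t: 43.3
eef_pos: [0.442, -0.3759, 0.2917]
ee_rot: [-0.043, 3.14, -0.003]
contact_force: [-0.6, -0.6, -0.8]
gripper_width: 0.007
grasp_force: 0.0
[((81.0, 216.0), 11.70479965209961), ((167.56849670410156, 215.14382934570312), 11.630888938903809)]
ball expected at run [[513. 181.]] [[212. 173.]]
```

View pics/end.png

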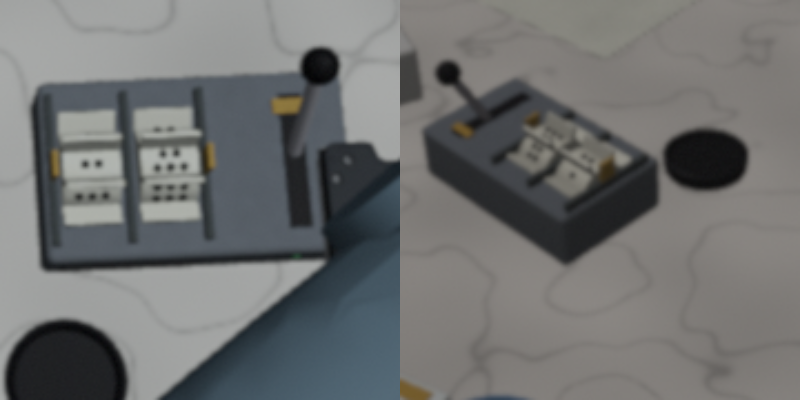

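The ball is at top (514,180), the predicted run position (513,181). The timer reads 2 and 5, and the bottles have not moved. Handing in.

```bash
python3 -c "
from plant import robot; print(robot.hand_in())"
```

```text
the job is handed in; nothing more can be done
None
```

The job is handed in: both ink bottles stand upright in the shaker tray with their caps pressed home, the timer reads 25, the run lever is in its notch, and the seal stone was not touched.

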